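Shut the dry-goods chest and wedge its lid down

ROBOT

A 6-joint arm with a two-finger parallel gripper is mounted at the origin on the work surface. World frame = base frame: x ahead of the robot, y to its left, z up, the work surface at z = 0. Lengths are in mm, angles in rad, forces in N, time in s.
With the tool pointing down it reaches from about 350 to 775 mm from the base axis. Payload 7.3 kg.
Tool frame: the origin (TCP) lies midway between the tips of the shut fingers; the grasp point (between the pads) lies 19 mm behind it; z points along the fingers, y is the line along which they close (so a half turn about z gives the same grasp; the last joint's range is limited). The gripper opens to 92 mm and grips with 3 to 60 N. Pads are 19 mm wide; open, the fingers measure 130 mm over their backs; the gripper's body (75 mm by 190 mm) begins 47 mm behind the grasp point.
Start: joints at [-1.459, 0.342, 1.524, -0, 1.275, -0.146], TCP at [133.873, -507.664, 226.741] pointing down, gripper open.
Joint ranges: [-2.53, 2.53], [-0.77, 2.02], [0.04, 2.7], [-1, 4.14], [0.28, 2.66], [-3.11, 3.11]. Speed limits (rad/s): [2.57, 2.57, 3.14, 3.14, 3.14, 3.14].

INTERFACE

Orientations are given as [roll, pitch, yaw] about the fixed x, y, z axes, in that order (R = Rz(yaw) Ry(pitch) Rx(roll)).
In Python, from plant import * gives the robot as it stands.
- The arm moves only by the tool step_arm, never from a script. Its argument "deltas" is one flat list of numbers, 5 for each row, row after row: the shift along the world's x, y, z in mm, then the turn about the world's z in degrees, then the finger opening in mm, from 0 to 91.8. In form: [tx, ty, tz, turn, gripper, tx, ty, tz, turn, gripper, ...]. A call has exactly 10 rows; each row shifts and turns the commanded pose from where the row before left it; what a row does not reach is not made up. A row lasts 1/8 s, in which the tool goes at most 62.5 mm and 10.7 degrees, less where a joint would pass 70% of its speed; a pose out of reach is approached as far as the arm can. A call is refused whole if a number of a shift passes 62.5 or a number of a turn 10.7, either way. A call with a gripper value outside its range is refused whole. The fingers move at their own pace and stop on an object; the grip force is fixed at half the most. Time passes only in rows, so rows that do not move let the fingers close, or fill a call up. It gives the time, the measured TCP pose, the force, the opening and the grip force at its end, in the units of the state.
- get_obs(): the state, without advancing time (a new reading comes with each control period).
- capture(name): name is "scene" or "side" or "wrist"; returns the picture (480x640x3 uint8, red, green, blue); there is no depth.
- camera_params(name): a dict with "mtx" (3x3 intrinsics, pixels), "rvec" (rotation vector, rad) and "tvec" (3), from world to camera coordinates, as OpenCV has them. Camera axes: x right, y down, z forward; pixel columns grow to the right and rows downward; lengths in mm; the calibration is good to about 2 mm. A picture is of the moment at which its call begins: read the wrist's pose just before it. camera_params takes no time and is no camera call; for the wrist camera it gives the pose at the moment of the call.
- close_job(): hands the job in; it is judged then, once.
The state is a dict: "time": time; "joint_positions": joint angles; "dq": joint speeds; "tau": joint torques, N m; "tool_pos": TCP position; "tcp_rot": TCP orientation; "contact_force": force on the tool from outside, world axes, zero at the start; "moment": the same for the moment, N m; "grip_width": finger opening in mm; "finger_force": force on a finger pad.
Only numpy, scipy, OpenCV 4.12 (cv2) and the standard library are available. Lean on these libraries where they do the work, as an engineer would, in place of code of your own. Each camera call takes 0.05 s, during which the arm holds its last target. There are 200 camera calls.

TASK

Shut the lid of the loaded dry-goods chest and slip the thin end of the wooden wedge flat into the slot of the post that now stands up through the lid, only hand-tight, then let it go. Pick up the mallet and tap the wedge home with the mallet's end face, drawing the mallet back off it between taps, until it goes no further and the lid is pulled down tight; then lay the mallet down on the worktop clear of the chest. Never push the wedge past hand-tight with the hand, and leave the bottle, can, jar and box standing where they are.

Things in the scene. Friction and masses are not known exactly. Their poses are not given: they have to be found in the camera images.
- chest: Plywood chest, fixed, 180 deep (x) x 240 wide (y) x 120 mm high without lid. Origin: centre of its underside; x points from the front wall (robot side, outer face x = -90) to the hinge side, z up. A post 70 wide (y), 18 thick (x -90 to -72) rises from the middle of the front wall to 175 mm above the worktop, with a slot 38 wide through it along x.
- lid (a joint): Lid angle, rad: 0 drawn down tight, about 0.023 resting on the sprung rubber seal, 0.95 to 1.25 at the start. Above 0.8 the damped hinge keeps it where it is; below 0.6 it sinks by its own weight on to the seal. The seal holds it up with 8 to 10 N at the front until wedged down. Lid 214 long (hinge to free edge), 256 wide, 14 thick; shut, it overhangs the front by 34.
- lid_hinge (a point): On the hinge line at mid width, level with the lid's underside: 90 mm behind the chest's centre, 120 mm up. The frame turns with the lid: x points from its free edge to the hinge, z out of its outer (upper) face, which lies 14 mm along +z.
- lid_edge (a point): Middle of the lid's free edge, on its outer (upper) face, 214 mm from the hinge; same axes as lid_hinge.
- mouth (a point): Middle of the slot's entrance in the front of the post, 134 mm above the worktop, level with the tightly shut lid's top. x points into the slot, y along the front, z up. Slot 38 wide; roof 19 mm above this point at the entrance, sloping down inwards like the wedge. Its floor is the lid, which rides some 4 mm higher until wedged down, so about 13 mm of height is free for the tip.
- wedge: Dark wooden wedge, 150 long x 30 wide, 8 thick at the tip, 26 at the butt, about 60 g, lying flat. Origin: centre of its flat underside; x points to the thin tip, z up. Slid along the lid into the slot it is hand-tight (starts to resist with 5 to 8 N) with the tip about 63 mm past the mouth and home at about 95 mm; in between it takes 5 to 15 N and holds by friction.
- wedge_tip (a point): Middle of the thin end's lower edge, 75 mm ahead (+x) of the wedge's origin.
- wedge_butt (a point): Centre of the thick end face, 75 mm behind the wedge's origin, 13 mm above its underside: where the mallet strikes.
- mallet: Wooden mallet lying flat: square head 50 (x) x 85 (y) x 50 mm (z) with striking faces to +y and -y; handle 22 x 22 mm sticking out along -x from the head's side, axis 25 mm above the underside, ending 165 mm from the origin. About 260 g, balance point 15 to 20 mm from the head's centre. Origin: centre of the head's underside.
- mallet_head (a point): Centre of the mallet's head; the striking faces are 42.5 mm from it along the mallet's y and -y.
- mallet_grip (a point): Point on the handle's axis 45 mm from the head's centre (20 mm from the head), a good place to grip.
- oil_bottle: Green glass bottle, 64 mm across, 200 mm tall, in front of the chest on one side. Leave alone. Origin: centre of its foot.
- bean_can: Food can, 68 mm across, 75 mm tall, in front of the chest on the other side. Leave alone. Origin: centre of its foot.
- pasta_jar: Glass jar with red cap, 84 mm across, 150 mm tall, beside the chest. Leave alone. Origin: centre of its foot.
- cracker_box: Blue carton, 60 x 110 x 140 mm tall, beside the chest. Leave alone. Origin: centre of its foot.
Things that resemble listed ones, but are neither listed nor needed, are in the scene too. What is shaped like the mallet but red is not meant. Several things have the shape of the wedge; the one meant has the colours described above.

How it is judged (in metres and radians):
On the way, in this order (a step that is already met when the one before it is completed fails the run):
1. the lid is down on its seal (value of joint lid below 0.045 rad), for 0.2 s.
2. the wedge is started in the slot hand-tight (tip 45 to 80 mm past the mouth) and let go (y of wedge_tip in the frame of mouth between -0.012 and 0.012 m and z of wedge_tip in the frame of mouth between -0.015 and 0.02 m and angle between the x axis of wedge and the x axis of mouth, either way round below 0.15 rad and x of wedge_tip in the frame of mouth between 0.045 and 0.08 m and contact force between the fingers and wedge below 0.1 N and linear speed of wedge below 0.02 m/s), for 0.2 s.
3. the mallet's end face taps the butt of the wedge (contact force between mallet and wedge above 2 N and angle between the y axis of mallet and the x axis of mouth, either way round below 0.3 rad and x of mallet_head in the frame of wedge_butt below -0.03 m).
4. the mallet is drawn back off the wedge (distance between mallet_head and wedge_butt above 0.052 m).
5. the mallet taps the wedge again (all of step 3).
At the end, for the whole second after the job is handed in: The wedge sits in the slot, tip 87 mm or more past the mouth and in line, and the lid is down tight (under 0.006 rad); both stay so. The mallet lies still on the worktop (head centre under 55 mm high), released, off the chest and wedge. Bystanders stand where they were (y of wedge_tip in the frame of mouth between -0.012 and 0.012 m and z of wedge_tip in the frame of mouth between -0.015 and 0.02 m and angle between the x axis of wedge and the x axis of mouth, either way round below 0.15 rad and x of wedge_tip in the frame of mouth between 0.087 and 0.115 m and value of joint lid below 0.006 rad and height (world z) of mallet_head below 0.055 m and contact force between mallet and chest below 0.1 N and contact force between mallet and wedge below 0.1 N and contact force between the fingers and mallet below 0.1 N and linear speed of each of mallet, wedge below 0.02 m/s); the robot touches nothing.
It fails at once if the bottle is shifted more than 20 mm or tipped (distance of oil_bottle from where it was at the start of the episode above 0.02 m or angle between oil_bottle's own z axis and vertical above 0.2 rad).
It fails at once if the can is shifted more than 20 mm or tipped (distance of bean_can from where it was at the start of the episode above 0.02 m or angle between bean_can's own z axis and vertical above 0.2 rad).
It fails at once if the jar is shifted more than 20 mm or tipped (distance of pasta_jar from where it was at the start of the episode above 0.02 m or angle between pasta_jar's own z axis and vertical above 0.2 rad).
It fails at once if the box is shifted more than 20 mm or tipped (distance of cracker_box from where it was at the start of the episode above 0.02 m or angle between cracker_box's own z axis and vertical above 0.2 rad).
It fails at once if the hand pushes the wedge past hand-tight (tip over 80 mm in) (x of wedge_tip in the frame of mouth above 0.08 m and y of wedge_tip in the frame of mouth between -0.012 and 0.012 m and z of wedge_tip in the frame of mouth between -0.015 and 0.02 m and contact force between any of the fingers, the arm and wedge above 1 N).
It also fails if it takes over 72 s, if anything falls off the work surface, if the arm or the gripper's body presses on something with over 40 N, if the wrist force passes 120 N, or if a joint passes its speed limit or range.

## Working session

There is one attempt and no reset: what is moved stays moved. The work goes in short steps, Python scripts to look and compute and a tool call to move; the robot and the scene stay as the last step left them, time stands still between calls to the robot, and variables do not carry over. Pictures are saved under pics/ and viewed, at most 10 in all, crops included, and the job is handed in when it is done.

Besides the shell and the picture viewer there is one more tool, called after "Request:" as name(argument=value, ...) on one line, values as JSON. step_arm: Moves the arm, as the interface text tells. Its arguments: {"type":"object","properties":{"deltas":{"type":"array","items":{"type":"number"}}},"required":["deltas"]}

```bash
mkdir -p pics; ls; python3 - <<'E'
from plant import *
import cv2
o=get_obs();print(o)
a=capture("scene");b=capture("side")
cv2.imwrite("pics/a.png",a[:,:,::-1]);cv2.imwrite("pics/b.png",b[:,:,::-1])
for n in("scene","side","wrist"):print(n,camera_params(n))
E
```

```text
pics
{'time': 0.0, 'joint_positions': array([-1.45898600e+00,  3.42744470e-01,  1.52502091e+00,  2.87123898e-05,
        1.27541081e+00, -1.46034468e-01]), 'dq': array([ 0.00027922, -0.00207093, -0.0007653 , -0.00012694,  0.00273618,
        0.00025726]), 'tau': array([-3.66559207e-04, -4.31246674e+01, -2.44221514e+01,  7.17030955e-02,
        5.60436992e-02, -9.59831391e-05]), 'tool_pos': array([ 133.83963783, -507.22741902,  226.03232629]), 'tcp_rot': array([-3.14002996e+00, -2.57593694e-04,  2.57836214e-01]), 'contact_force': array([-0.54759425, -0.542145  ,  0.30988875]), 'moment': array([-0.02798565, -0.00040943, -0.00668423]), 'finger_force': 0.0, 'grip_width': 91.6229192513943}
scene {'mtx': array([[585.99351455,   0.        , 316.785356  ],
       [  0.        , 585.99351455, 230.43229807],
       [  0.        ,   0.        ,   1.        ]]), 'rvec': array([ 2.4492086 ,  0.85525521, -0.2683073 ]), 'tvec': array([-407.64975534, -247.95993095, 1831.52277428])}
side {'mtx': array([[533.06313612,   0.        , 328.91327335],
       [  0.        , 533.06313612, 241.15878074],
       [  0.        ,   0.        ,   1.        ]]), 'rvec': array([ 0.61318738, -2.73727699,  1.01485749]), 'tvec': array([ 484.01452355,  277.5242131 , 1394.60494228])}
wrist {'mtx': array([[394.68922393,   0.        , 327.97635346],
       [  0.        , 394.68922393, 232.4155578 ],
       [  0.        ,   0.        ,   1.        ]]), 'rvec': array([-2.31980709,  1.78681278,  0.23500334]), 'tvec': array([-523.60834009,  -33.52407738,  390.09963764])}
```

View pics/a.png

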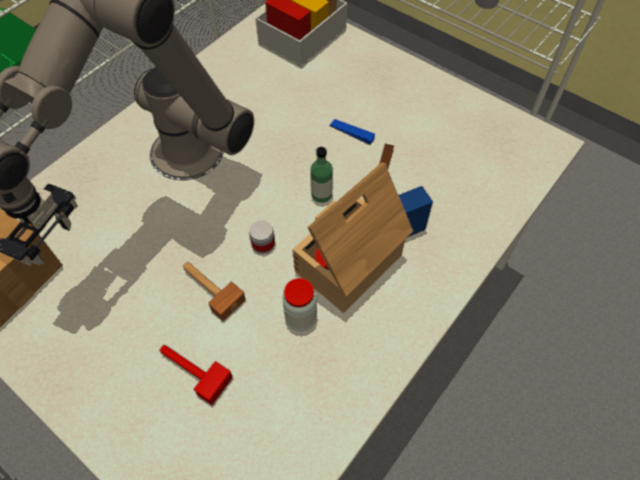

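View pics/b.png

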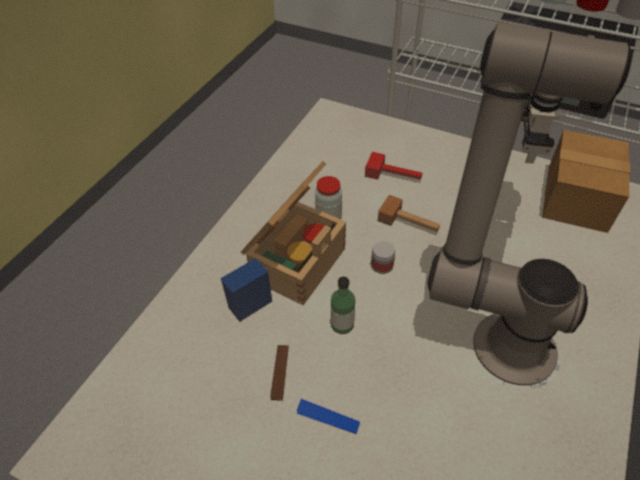

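The scene view shows the chest, open lid, at about (350,250), the mallet head at (227,300), can (262,237), bottle (321,180), jar (299,305) and box (415,210). The dark wedge is at (387,157), partly hidden. In the side view the chest is at (297,255), wedge (280,372) and mallet head (390,210).

```bash
cat > h.py <<'E'
from plant import *
import cv2, numpy as np
def cam(n):
    p=camera_params(n);R=cv2.Rodrigues(np.array(p["rvec"]))[0];return np.array(p["mtx"]),R,np.array(p["tvec"]).reshape(3)
def ray(C,uv):
    K,R,t=C;return -R.T@t, R.T@np.linalg.solve(K,np.array([uv[0],uv[1],1.]))
def plane(C,uv,z):
    c,d=ray(C,uv);return c+d*(z-c[2])/d[2]
def tri(*obs):
    A=np.zeros((3,3));b=np.zeros(3)
    L=[ray(C,uv) for C,uv in obs]
    for c,d in L:
        d=d/np.linalg.norm(d);P=np.eye(3)-np.outer(d,d);A+=P;b+=P@c
    x=np.linalg.solve(A,b)
    return x,[np.linalg.norm(np.cross(x-c,d/np.linalg.norm(d))) for c,d in L]
def proj(C,X):
    K,R,t=C;p=K@(R@np.array(X,float)+t);return p[:2]/p[2]
E
python3 - <<'E'
from h import *
np.set_printoptions(precision=1,suppress=True)
S,D=cam("scene"),cam("side")
a=cv2.imread("pics/a.png");b=cv2.imread("pics/b.png")
print("mallet head",tri((S,(227,297)),(D,(391,207))))
print("mallet handle end",tri((S,(186,266)),(D,(438,228))))
print("side wedge",[plane(D,p,10) for p in((277,399),(283,346))],"scene",plane(S,(388,147),10))
print("bottle cap",tri((S,(321,152)),(D,(344,283))))
print("can top",tri((S,(262,228)),(D,(384,249))))
print("jar cap",tri((S,(299,292)),(D,(329,186))))
print("box",plane(D,(248,270),140))
print("chest rim side",[plane(D,p,120) for p in((248,251),(302,281),(346,240),(302,205))])
ca=cv2.resize(a[120:340,240:450],None,fx=1.9,fy=2,interpolation=cv2.INTER_CUBIC)
cb=cv2.resize(b[150:330,210:410],None,fx=2,fy=2.4,interpolation=cv2.INTER_CUBIC)
h=440;o=np.hstack([ca,cv2.copyMakeBorder(cb,0,h-cb.shape[0],0,0,0)]) 
cv2.imwrite("pics/c.png",o);print(o.shape)
# contours
for n,im,C in(("scene",a,S),("side",b,D)):
    hsv=cv2.cvtColor(im,cv2.COLOR_BGR2HSV)
    m=cv2.inRange(hsv,(0,80,20),(15,255,130))
    for c in cv2.findContours(m,0,2)[0]:
        if cv2.contourArea(c)>80:
            print(n,cv2.contourArea(c),np.array(cv2.boundingRect(c)),cv2.approxPolyDP(c,2.5,True).reshape(-1,2).tolist()[:12])
E
```

```text
mallet head (array([ 465.6, -301.6,   42.4]), [np.float64(2.3854130782945138), np.float64(2.385413078294208)])
mallet handle end (array([ 306.8, -297.2,   23.3]), [np.float64(1.335856535755499), np.float64(1.3358565357556278)])
side wedge [array([488.9, 392.8,  10. ]), array([545.4, 258.7,  10. ])] scene [489.8 394.   10. ]
bottle cap (array([434.2, 129.6, 191.4]), [np.float64(1.6687020047613113), np.float64(1.6687020047612278)])
can top (array([ 413.7, -102.8,   78.7]), [np.float64(2.57027025120698), np.float64(2.570270251207089)])
jar cap (array([ 637.1, -211.5,  141.4]), [np.float64(2.0931219892864714), np.float64(2.093121989286261)])
box [691.4 162.  140. ]
chest rim side [array([735.6,  93.3, 120. ]), array([555.2, 121. , 120. ]), array([509.2, -56.6, 120. ]), array([ 682.6, -126.2,  120. ])]
(440, 799, 3)
scene 209.0 [196 372  37  34] [[230, 372], [211, 399], [196, 392], [212, 405], [230, 381]]
scene 235.0 [210 293  35  28] [[243, 293], [220, 314], [210, 305], [212, 311], [223, 320], [244, 300]]
scene 142.5 [251 237  24  16] [[273, 237], [265, 245], [251, 241], [257, 251], [267
[... 465 characters left out ...]
[401, 218], [437, 230], [396, 213], [401, 206], [400, 199], [387, 199], [388, 202]]
side 3372.5 [243 184 103 120] [[302, 184], [295, 200], [286, 209], [286, 212], [289, 208], [289, 213], [284, 216], [287, 215], [288, 219], [280, 218], [279, 222], [277, 219]]
side 284.5 [365 156  57  24] [[365, 167], [365, 176], [378, 178], [382, 171], [421, 177], [384, 168], [384, 156], [378, 169]]
side 2891.0 [543 142  83  90] [[559, 142], [554, 153], [557, 156], [553, 155], [545, 189], [548, 200], [544, 201], [543, 217], [552, 219], [556, 216], [555, 220], [563, 217]]
side 243.0 [576   0  33  12] [[576, 3], [583, 9], [603, 10], [608, 0], [605, 4], [604, 0], [584, 0], [582, 5], [581, 0], [579, 3], [577, 0]]
```

View pics/c.png

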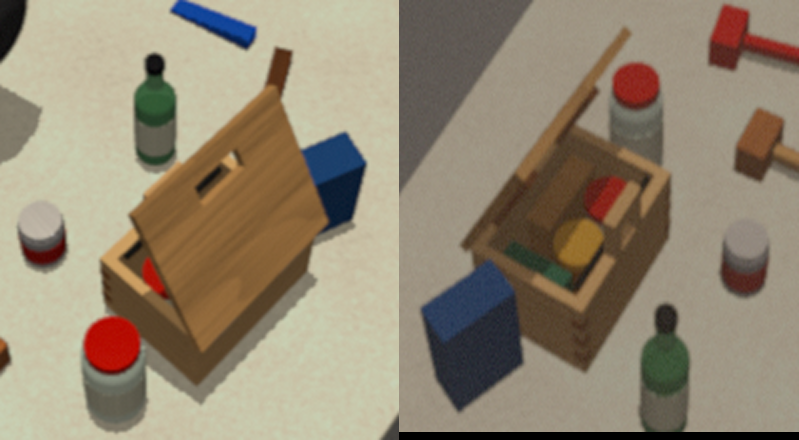

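```bash
python3 - <<'E'
from h import *
np.set_printoptions(precision=1,suppress=True)
S,D=cam("scene"),cam("side")
print("front R rim tri",tri((S,(294.2,251)),(D,(344.5,224))), plane(D,(344.5,224),120),plane(S,(294.2,251),120))
print("front L rim",plane(D,(303,278),120))
print("front L bottom",plane(D,(302.5,304),0))
print("edge L outer",ray(S,(384.7,164)))
print("lid edge R",tri((S,(310,227.5)),(D,(324.5,163.5))))
print("hinge R/L scene z~120",plane(S,(346,295),128),plane(S,(412.6,231),128))
print("hinge L side",plane(D,(243,252),120))
for d,s in((0,'s'),):pass
# wedge tris from masks
print("wedge ends",tri((S,(388.5,145)),(D,(277,399))))
for p in((286,345),(277,348),(272,399),(282,399)):print(p,plane(D,p,20),plane(D,p,5))
E
```

```text
front R rim tri (array([ 542.5, -117.3,  110.3]), [np.float64(1.3474782808980383), np.float64(1.3474782808978982)]) [ 537.9 -109.9  120. ] [ 547.7 -120.8  120. ]
front L rim [557.3 111.3 120. ]
front L bottom [562.9 114.5   0. ]
edge L outer (array([1081.9, -668.6, 1401.6]), array([-0.3,  0.6, -0.8]))
lid edge R (array([ 610.8, -130.9,  302.5]), [np.float64(1.7879820919316216), np.float64(1.7879820919316023)])
hinge R/L scene z~120 [ 728.3 -141.5  128. ] [752.2 110.7 128. ]
hinge L side [746.1 102.1 120. ]
wedge ends (array([488.1, 395.8,  16.6]), [np.float64(1.3098224132549625), np.float64(1.3098224132549685)])
(286, 345) [536.4 257.6  20. ] [541.4 250.4   5. ]
(277, 348) [553.2 275.1  20. ] [558.4 268.2   5. ]
(272, 399) [496.9 401.5  20. ] [501.4 396.2   5. ]
(282, 399) [475.1 391.2  20. ] [479.3 385.8   5. ]
```

Request:
step_arm(deltas=[42, 40, 12, -2, 0, 42, 40, 12, -2, 0, 42, 40, 12, -2, 0, 42, 40, 12, -2, 0, 42, 40, 12, -2, 0, 42, 40, 12, -2, 0, 42, 40, 12, -2, 0, 42, 40, 12, -2, 0, 42, 40, 12, -2, 0, 42, 40, 12, -2, 0])

```text
time: 1.35
tool_pos: [554.9, -106.1, 346.8]
tcp_rot: [3.141, 0.001, -0.092]
contact_force: [0.2, -1.1, 0.6]
grip_width: 1.3
finger_force: 0.0
```

Request:
step_arm(deltas=[42, 40, 0, 0, 0, 42, 40, 0, 0, 0, 42, 40, 0, 0, 0, 42, 40, 0, 0, 0, 0, 0, -19, 0, 0, 0, 0, -19, 0, 0, 0, 0, -19, 0, 0, -10, 0, 0, 0, 0, -10, 0, 0, 0, 0, -10, 0, 0, 0, 0])

```text
time: 2.6
tool_pos: [691.4, 52.4, 288.9]
tcp_rot: [3.141, 0.002, -0.091]
contact_force: [-0.2, 0.5, 0.9]
grip_width: 0.3
finger_force: 0.0
```

Request:
step_arm(deltas=[-12, 1, -6, 0, 0, -12, 1, -6, 0, 0, -12, 1, -6, 0, 0, -12, 1, -6, 0, 0, -9, 1, -8, 0, 0, -9, 1, -8, 0, 0, -9, 1, -8, 0, 0, -6, 1, -7, 0, 0, -6, 0, -7, 0, 0, -6, 0, -7, 0, 0])

```text
time: 3.85
tool_pos: [598.6, 60.4, 220.2]
tcp_rot: [3.142, 0.0, -0.091]
contact_force: [0.5, 0.1, -0.6]
grip_width: 0.4
finger_force: 0.2
```

Request:
step_arm(deltas=[0, 0, 25, 0, 60, -20, 45, 25, 0, 60, -20, 54, 0, 0, 60, -20, 54, 0, 0, 60, -20, 54, 0, 0, 60, -18, 53, 0, 0, 60, 0, 0, 0, 0, 60, 0, 0, 0, 0, 60, 0, 0, 0, 0, 60, 0, 0, 0, 0, 60])

```text
time: 5.1
tool_pos: [501.5, 319.1, 270.7]
tcp_rot: [3.141, -0.0, -0.093]
contact_force: [-0.3, -0.0, 0.7]
grip_width: 60.2
finger_force: 0.0
```

```bash
python3 - <<'E'
from h import *
o=get_obs();print(o['tool_pos'],o['tcp_rot'])
W=cam("wrist");print(ray(W,(328,232)),W)
w=capture("wrist");a=capture("scene");b=capture("side")
for n,i in zip("wab",(w,a,b)):cv2.imwrite(f"pics/{n}2.png",i[:,:,::-1])
np.savez("w2.npz",K=W[0],R=W[1],t=W[2])
ca=a[120:340,240:450];cb=b[150:330,210:410]
f=lambda i,fx,fy:cv2.resize(i,None,fx=fx,fy=fy,interpolation=cv2.INTER_CUBIC)
l=np.vstack([f(ca,400/210,300/220),f(cb,2,300/180)])
r=cv2.resize(w,(400,300));r=np.vstack([r,r*0])
cv2.imwrite("pics/d.png",np.hstack([l,r])[:,:,::-1])
E
```

```text
[501.49207647 319.13673616 270.74390511] [ 3.14137840e+00 -4.24887478e-05 -9.32571978e-02]
(array([568.67073312, 312.97530421, 429.33909457]), array([-0.2544685 ,  0.02406722, -0.96678212])) (array([[394.68922393,   0.        , 327.97635346],
       [  0.        , 394.68922393, 232.4155578 ],
       [  0.        ,   0.        ,   1.        ]]), array([[-9.30050590e-02, -9.95665568e-01, -3.68183079e-04],
       [-9.62331544e-01,  8.97964349e-02,  2.56621509e-01],
       [-2.55476139e-01,  2.42214128e-02, -9.66511907e-01]]), array([364.66606455, 408.96807198, 552.66244612]))
```

View pics/d.png

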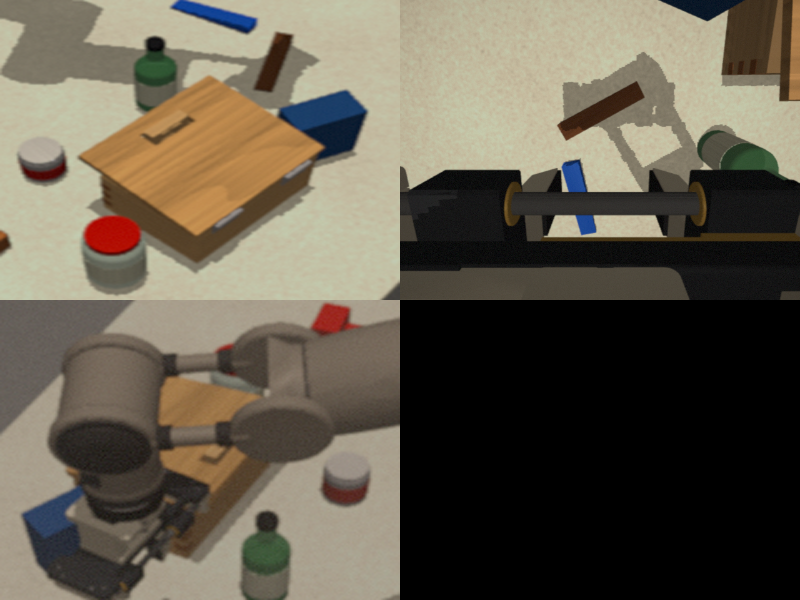

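The lid is shut on its seal. The wedge is wholly visible in the scene crop at about (273,62) and in the wrist view at (601,110). The post stands through the lid at crop (165,128).

```bash
cat >> h.py <<'E'
def mask(im,lo,hi,amin=80,eps=2.5):
    hsv=cv2.cvtColor(im,cv2.COLOR_BGR2HSV);m=cv2.inRange(hsv,lo,hi)
    return [c for c in cv2.findContours(m,0,2)[0] if cv2.contourArea(c)>amin]
E
python3 - <<'E'
from h import *
np.set_printoptions(precision=1,suppress=True)
S=cam("scene");z=np.load("w2.npz");W=(z["K"],z["R"],z["t"])
w=cv2.imread("pics/w2.png");a=cv2.imread("pics/a2.png")
for n,im,C,box in(("w",w,W,(250,400,120,240)),("s",a,S,(360,400,130,180))):
    for c in mask(im,(0,90,15),(14,255,110),60):
        x,y,ww,hh=cv2.boundingRect(c)
        if box[0]<=x and x+ww<=box[1] and box[2]<=y<=box[3]:
            p=cv2.approxPolyDP(c,2,True).reshape(-1,2);r=cv2.minAreaRect(c)
            print(n,cv2.contourArea(c),p.tolist(),r)
            for q in p: print(q,plane(C,q,26)[:2],plane(C,q,8)[:2],plane(C,q,0)[:2])
cr=cv2.resize(w[110:240,240:410],(510,390),interpolation=cv2.INTER_CUBIC);c2=cv2.resize(a[130:190,360:410],(290,348),interpolation=cv2.INTER_CUBIC)
c2=cv2.copyMakeBorder(c2,0,42,0,0,0);cv2.imwrite("pics/e.png",np.hstack([cr,c2]))
E
```

```text
w 3982.0 [[379, 131], [252, 200], [264, 221], [269, 222], [389, 156]] ((321.5435485839844, 176.93809509277344), (29.529644012451172, 144.7358856201172), 61.69924545288086)
[379 131] [560.8 263.1] [560.4 260.9] [560.3 259.9]
[252 200] [503.9 398.1] [501.  401.9] [499.7 403.6]
[264 221] [480.6 388.8] [476.7 392.2] [475.  393.7]
[269 222] [479.1 383.7] [475.1 386.8] [473.3 388.2]
[389 156] [535.5 254.6] [534. 252.] [533.4 250.8]
s 332.0 [[390, 145], [385, 144], [374, 185], [382, 186], [392, 149]] ((383.3409423828125, 165.3724822998047), (9.099891662597656, 42.82302474975586), 15.52410888671875)
[390 145] [496.8 392.2] [489.2 406. ] [485.8 412.2]
[385 144] [482.5 386. ] [474.6 399.8] [471.1 405.9]
[374 185] [548.  236.9] [541.  248.8] [537.9 254. ]
[382 186] [568.5 248.4] [561.8 260.4] [558.8 265.7]
[392 149] [510.8 382.8] [503.4 396.5] [500.  402.6]
```

View pics/e.png

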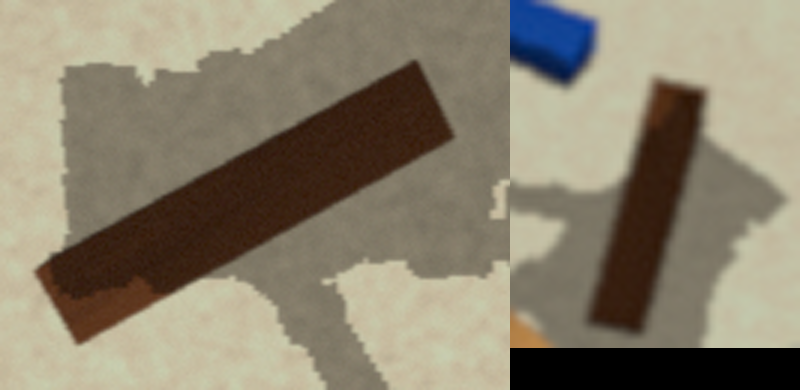

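The crops show the wedge lying between wrist pixels (252,200) and (389,156). The two views agree on its +y end at about 24 mm high and its -y end at about 8 mm, so the butt is at +y and the tip at -y.

```bash
python3 - <<'E'
from h import *
np.set_printoptions(precision=1,suppress=True)
D=cam("side");S=cam("scene");z=np.load("w2.npz");W=(z["K"],z["R"],z["t"])
for p in((298,410),(303,402),(360,423),(356,432)):print(plane(D,p,10))
for n,s,w in(("buttA",(392,147),(252,200)),("buttB",(384,144),(265,222)),("tipA",(382,186),(379,131)),("tipB",(374,185),(389,156))):print(n,tri((S,s),(W,w)))
E
```

```text
[429.9 395.6  10. ]
[428.3 372.6  10. ]
[283.2 361.5  10. ]
[283.2 385.2  10. ]
buttA (array([500.8, 400.9,  11.3]), [np.float64(0.7818992795478102), np.float64(0.7818992795478643)])
buttB (array([477.7, 388.9,  19.9]), [np.float64(0.3852145104700175), np.float64(0.38521451047012417)])
tipA (array([560.9, 261. ,   6.8]), [np.float64(0.5370018361968557), np.float64(0.537001836196837)])
tipB (array([536. , 252.1,   1.9]), [np.float64(2.6747696000791565), np.float64(2.674769600079058)])
```

Request:
step_arm(deltas=[0, 4, -12, 10.7, 60, 0, 4, -12, 10.7, 60, 0, 4, -12, 10.7, 60, 0, 4, -12, 10.7, 60, 0, 4, -12, 10.7, 60, 0, 4, -12, 10.7, 60, 1, 4, -12, 10.7, 60, 1, 4, -12, 10.7, 60, 1, 4, -12, 10.7, 60, 1, 3, -12, 10.7, 60])

```text
time: 6.5
tool_pos: [505.1, 359.3, 150.3]
tcp_rot: [3.141, -0.0, 1.782]
contact_force: [0.2, -0.5, 0.3]
grip_width: 60.1
finger_force: 0.0
```

Request:
step_arm(deltas=[1, -1, -40, 5.2, 60, 0, 0, -40, 5.2, 60, 0, 0, -35, 0, 60, 0, 0, -20, 0, 60, 0, 0, -9, 0, 60, 0, 0, 0, 0, 10, 0, 0, 0, 0, 10, 0, 0, 0, 0, 10, 0, 0, 0, 0, 10, 0, 0, 0, 0, 10])

```text
time: 7.75
tool_pos: [506.3, 358.6, 7.6]
tcp_rot: [3.14, -0.0, 1.958]
contact_force: [-0.9, -0.6, 4.8]
grip_width: 30.0
finger_force: 30.0
```

Request:
step_arm(deltas=[0, 0, 55, 0, 10, 0, 0, 55, 6.3, 10, 0, 0, 55, 6.3, 10, 15, -51, 12, 6.3, 10, 15, -51, 12, 6.3, 10, 15, -51, 12, 6.3, 10, 15, -51, 12, 6.3, 10, 15, -51, 12, 6.3, 10, 15, -51, 12, 6.3, 10, 15, -51, 12, 6.3, 10])

```text
time: 9.0
tool_pos: [610.9, -0.3, 255.9]
tcp_rot: [3.141, -0.001, 2.951]
contact_force: [0.4, 0.5, -1.0]
grip_width: 29.5
finger_force: 30.0
```

Request:
step_arm(deltas=[0, 0, 0, 5.9, 10, 0, 0, 0, 0, 10, 0, 0, 0, 0, 10, 0, 0, 0, 0, 10, 0, 0, 0, 0, 10, 0, 0, 0, 0, 10, 0, 0, 0, 0, 10, 0, 0, 0, 0, 10, 0, 0, 0, 0, 10, 0, 0, 0, 0, 10])

```text
time: 10.25
tool_pos: [610.9, 1.3, 255.7]
tcp_rot: [3.142, 0.0, 3.05]
contact_force: [-0.7, 0.6, -1.2]
grip_width: 29.8
finger_force: 30.0
```

```bash
python3 - <<'E'
from h import *
o=get_obs();print(o['time'],o['tool_pos'],o['tcp_rot'],o['grip_width'])
W=cam("wrist");w=capture("wrist");b=capture("side");a=capture("scene")
for n,i in zip("wab",(w,a,b)):cv2.imwrite(f"pics/{n}3.png",i[:,:,::-1])
np.savez("w3.npz",K=W[0],R=W[1],t=W[2])
f=lambda i,s:cv2.resize(i,s,interpolation=cv2.INTER_CUBIC)
l=np.vstack([f(b[150:330,210:410],(400,300)),f(a[120:340,240:450],(400,300))])
cv2.imwrite("pics/f.png",np.hstack([l,np.vstack([f(w[:320],(400,300)),np.zeros((300,400,3),np.uint8)])])[:,:,::-1])
E
```

```text
10.25 [610.88298188   1.32460131 255.74185389] [3.14151652e+00 3.68873178e-05 3.05029441e+00] 29.768232320812466
```

View pics/f.png

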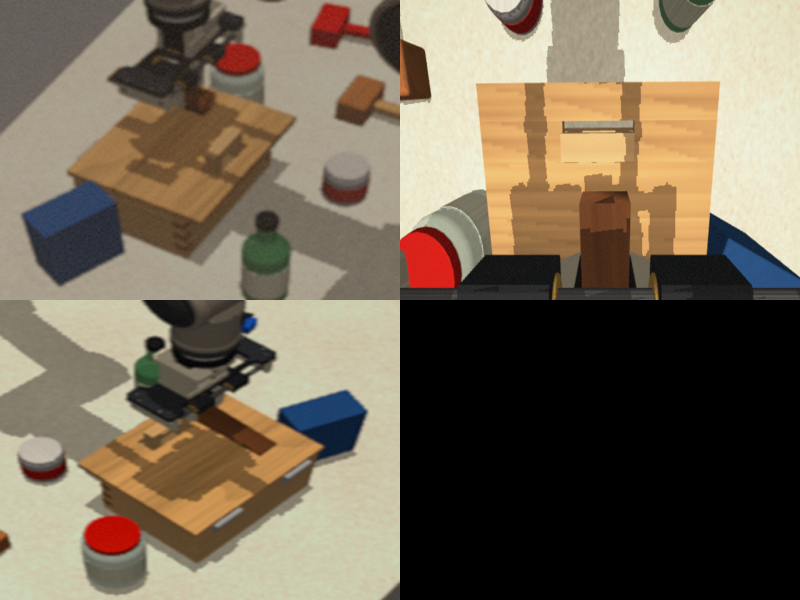

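The wrist view shows the post's bright top at display (561–635, 133–163), i.e. full-picture u 258–376 and v 142–174. The lid's front edge runs (477,84)–(720,82), and the wedge is held at (605,220), nearly in line.

```bash
cat > e.py <<'E'
from h import *
def edge(g,us,lo,hi,axis,thr=0):
    # strongest gradient along v (axis 0) per column, or along u (axis 1) per row -> fitted line pts
    P=[]
    for s in us:
        pr=(g[lo:hi,s] if axis==0 else g[s,lo:hi]).astype(float);d=np.abs(np.diff(pr));i=int(d.argmax())
        sl=slice(max(0,i-2),i+3);c=(d[sl]*np.arange(len(d))[sl]).sum()/d[sl].sum()+.5+lo
        P.append((s,c) if axis==0 else (c,s))
    P=np.array(P);vx,vy,x,y=cv2.fitLine(P.astype(np.float32),cv2.DIST_HUBER,0,.01,.01).ravel()
    return np.cross([x,y,1],[x+vx,y+vy,1])
def X(a,b):
    p=np.cross(a,b);return p[:2]/p[2]
E
python3 - <<'E'
from e import *
np.set_printoptions(precision=1,suppress=True)
z=np.load("w3.npz");W=(z["K"],z["R"],z["t"]);D=cam("side");S=cam("scene")
w=cv2.imread("pics/w3.png");g=cv2.GaussianBlur(w,(3,3),0).min(2)
fr=edge(g,range(266,368,4),135,150,0);bk=edge(g,range(266,355,4),166,182,0)
L=edge(g,range(148,168,2),248,268,1);Rr=edge(g,range(146,160,2),366,386,1)
cs={"FL(-y)":X(fr,L),"FR(+y)":X(fr,Rr),"BL":X(bk,L),"BR":X(bk,Rr)}
for k,p in cs.items():print(k,p,plane(W,p,175))
lf=edge(g,list(range(135,190,5))+list(range(420,500,5)),78,100,0)
ll=edge(g,range(95,190,5),112,150,1);lr=edge(g,range(95,190,5),485,520,1)
A,B=plane(W,X(lf,ll),139),plane(W,X(lf,lr),139);print("lid front",A,B,(A+B)/2,np.degrees(np.arctan2(-(B-A)[0],(B-A)[1])),np.linalg.norm(B-A))
# wedge bits
for c in mask(w,(0,80,10),(14,255,140),300):print(cv2.boundingRect(c),cv2.approxPolyDP(c,3,True).reshape(-1,2).tolist())
# slot height check
for uv in((313.5,243),(330,227)):print(plane(D,uv,175))
print("proj post FL,FR in side",proj(D,plane(W,cs["FL(-y)"],175)),proj(D,plane(W,cs["FR(+y)"],175)))
b=cv2.imread("pics/b3.png");cv2.imwrite("pics/g.png",np.hstack([cv2.resize(b[200:270,290:370],(480,420),interpolation=cv2.INTER_CUBIC),cv2.resize(w[80:300,300-140:300+140],(320,420))]))
E
```

```text
FL(-y) [255.6 136.4] [542.1 -35.  175. ]
FR(+y) [367.7 135.9] [547.8  30.8 175. ]
BL [257.4 173. ] [563.5 -36.9 175. ]
BR [397.5 176.5] [573.3  47.2 175. ]
lid front [ 503.8 -125.3  139. ] [525.8 130.6 139. ] [514.8   2.6 139. ] -4.908231977988346 256.93219257691993
(293, 344, 71, 36) [[293, 344], [295, 378], [362, 378], [363, 344]]
(18, 241, 81, 67) [[18, 247], [38, 247], [63, 258], [84, 280], [88, 298], [84, 307], [97, 301], [93, 273], [76, 253], [41, 241]]
(286, 204, 83, 103) [[293, 205], [286, 219], [290, 306], [365, 306], [368, 215], [364, 207]]
(0, 42, 49, 65) [[0, 42], [14, 97], [0, 105], [46, 104], [38, 53]]
(159, 0, 68, 36) [[226, 0], [212, 0], [203, 15], [189, 24], [170, 25], [159, 20], [181, 34], [199, 35], [217, 24]]
[563.8  33.  175. ]
[548.8 -36.8 175. ]
proj post FL,FR in side [332.  228.2] [319.3 244.4]
```

View pics/g.png

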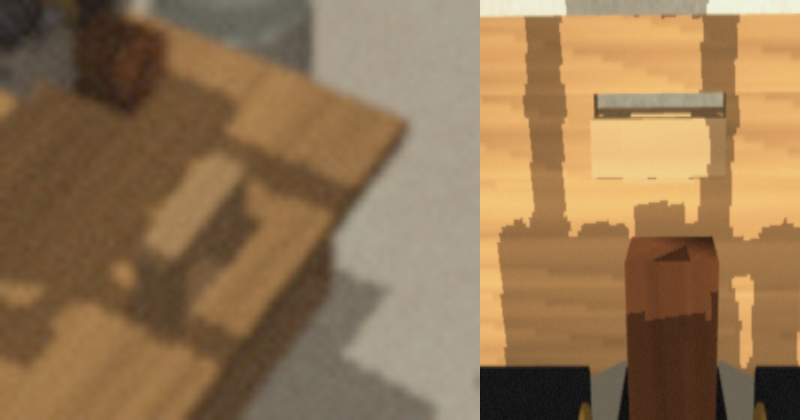

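```bash
python3 - <<'E'
from h import *
np.set_printoptions(precision=1,suppress=True)
z=np.load("w3.npz");W=(z["K"],z["R"],z["t"])
T=np.array([610.9,1.3]);c,s=np.cos(-.0913),np.sin(-.0913)
for p,h in(((286,219),274),((368,215),274),((293,205),248),((364,206),248)):
    q=plane(W,p,h)[:2]-T;print(p,q@[c,s],q@[-s,c])
for p in((256,141.8),(376,141.8),(257,174.3),(376,174.3)):print(plane(W,p,175))
E
```

```text
(286, 219) -38.05366023907044 -15.136924379239789
(368, 215) -39.5424843136885 14.718486117793706
(293, 205) -38.22245415715272 -14.790961447370167
(364, 206) -37.785122959762816 15.615716227205846
[545.2 -35.2 175. ]
[551.7  35.5 175. ]
[564.2 -37.2 175. ]
[570.8  34.3 175. ]
```

Request:
step_arm(deltas=[-50, 3, 0, 0, 10, -50, 3, 0, 0, 10, -50, 3, 0, 0, 10, -48, 2, 0, 0, 10, 0, 0, -30, 0, 10, 0, 0, -30, 0, 10, 0, 0, -30, 0, 10, 0, 0, -15, 0, 10, 0, 0, 0, 0, 10, 0, 0, 0, 0, 10])

```text
time: 11.65
tool_pos: [413.4, 12.2, 151.5]
tcp_rot: [-3.142, 0.001, 3.05]
contact_force: [0.5, -0.2, -0.4]
grip_width: 29.7
finger_force: 30.0
```

Request:
step_arm(deltas=[0, 0, -2.5, 0, 10, 5, -0.4, 0, 0, 10, 5, -0.4, 0, 0, 10, 5, -0.5, 0, 0, 10, 5, -0.4, 0, 0, 10, 5, -0.4, 0, 0, 10, 5, -0.5, 0, 0, 10, 4, -0.4, 0, 0, 10, 3, -0.3, 0, 0, 10, 0, 0, 0, 0, 10])

```text
time: 12.9
tool_pos: [450.0, 9.0, 148.2]
tcp_rot: [3.142, -0.0, 3.05]
contact_force: [-0.2, 0.9, -0.4]
grip_width: 29.7
finger_force: 30.0
```

Request:
step_arm(deltas=[4, -0.4, 0, 0, 10, 4, -0.4, 0, 0, 10, 0, 0, -0.5, 0, 10, 0, 0, -0.5, 0, 10, 0, 0, -0.5, 0, 10, 0, 0, -0.5, 0, 10, 0, 0, 0, 0, 10, 0, 0, 0, 0, 10, 0, 0, 0, 0, 10, 0, 0, 0, 0, 10])

```text
time: 14.15
tool_pos: [457.9, 8.2, 146.3]
tcp_rot: [3.141, 0.0, 3.05]
contact_force: [-2.4, -0.4, 4.9]
grip_width: 29.7
finger_force: 30.0
```

Request:
step_arm(deltas=[4, -0.4, 0.4, 0, 10, 4, -0.3, 0, 0, 10, 4, -0.4, 0, 0, 10, 4, -0.3, 0, 0, 10, 4, -0.4, 0, 0, 10, 3, -0.2, 0, 0, 10, 3, -0.3, 0, 0, 10, 2, -0.2, 0, 0, 10, 0, 0, 0, 0, 10, 0, 0, 0, 0, 10])

```text
time: 15.4
tool_pos: [486.2, 5.7, 146.7]
tcp_rot: [3.141, 0.001, 3.05]
contact_force: [-0.1, -0.0, 2.4]
grip_width: 29.7
finger_force: 30.0
```

Request:
step_arm(deltas=[2, -0.2, 0, 0, 10, 2, -0.2, 0, 0, 10, 2, -0.1, 0, 0, 10, 2, -0.2, 0, 0, 10, 1, -0.1, 0, 0, 10, 1, 0, 0, 0, 10, 0, 0, 0, 0, 10, 0, 0, 0, 0, 10, 0, 0, 0, 0, 10, 0, 0, 0, 0, 10])

```text
time: 16.65
tool_pos: [495.8, 5.0, 146.4]
tcp_rot: [3.141, -0.0, 3.05]
contact_force: [-1.8, 0.6, -1.5]
grip_width: 29.7
finger_force: 30.0
```

Request:
step_arm(deltas=[1, -0.1, 0, 0, 10, 1, -0.1, 0, 0, 10, 1, -0.1, 0, 0, 10, 1, 0, 0, 0, 10, 0, 0, 0, 0, 10, 0, 0, 0, 0, 10, 0, 0, 0, 0, 10, 0, 0, 0, 0, 10, 0, 0, 0, 0, 10, 0, 0, 0, 0, 10])

```text
time: 17.9
tool_pos: [499.1, 4.7, 146.3]
tcp_rot: [3.141, -0.002, 3.05]
contact_force: [-6.3, 0.5, -0.1]
grip_width: 29.5
finger_force: 30.0
```

Request:
step_arm(deltas=[0, 0, 0, 0, 60, 0, 0, 0, 0, 60, 0, 0, 0, 0, 60, 0, 0, 0, 0, 60, 0, 0, 0, 0, 60, 0, 0, 30, 0, 60, 0, 0, 40, 0, 60, -10, -20, 40, 0, 60, -10, -40, 20, 0, 60, -10, -40, 0, 0, 60])

```text
time: 19.15
tool_pos: [470.4, -96.5, 278.6]
tcp_rot: [-3.14, 0.004, 3.051]
contact_force: [-0.2, -0.3, -0.3]
grip_width: 60.1
finger_force: 0.0
```

```bash
python3 - <<'E'
from h import *
np.set_printoptions(precision=1,suppress=True)
o=get_obs();print(o['tool_pos'],o['tcp_rot'],o['joint_positions'])
W=cam("wrist");w=capture("wrist");b=capture("side");a=capture("scene")
for n,i in zip("wab",(w,a,b)):cv2.imwrite(f"pics/{n}4.png",i[:,:,::-1])
np.savez("w4.npz",K=W[0],R=W[1],t=W[2])
f=lambda i,s:cv2.resize(i,s,interpolation=cv2.INTER_CUBIC)
l=np.vstack([f(b[150:330,290:490],(400,300)),f(a[200:340,150:350],(400,300))])
cv2.imwrite("pics/i.png",np.hstack([l,np.vstack([f(w,(400,300)),np.zeros((300,400,3),np.uint8)])])[:,:,::-1])
E
```

```text
[470.4 -96.5 278.6] [-3.1  0.   3.1] [-0.4  0.2  1.6  0.   1.4 -1.8]
```

View pics/i.png

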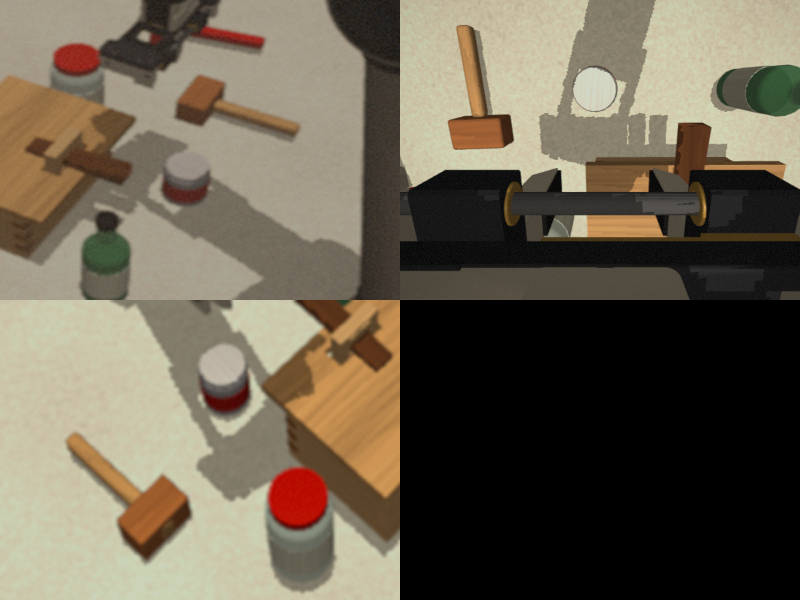

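The wedge stands in the post slot, let go. The mallet appears with its head at wrist display (480,133) and its handle end at (465,27). In the side crop its head is at (200,97), in the scene crop at (153,515).

```bash
python3 - <<'E'
from h import *
np.set_printoptions(precision=1,suppress=True)
z=np.load("w4.npz");W=(z["K"],z["R"],z["t"]);D=cam("side");S=cam("scene")
w=cv2.imread("pics/w4.png")
roi=w[:260,:240]
for nm,hi in(("all",255),("head",200)):
  for c in mask(roi,(3,90,40),(22,255,hi),200):
    print(nm,cv2.contourArea(c),cv2.boundingRect(c),cv2.approxPolyDP(c,3,True).reshape(-1,2).tolist())
print("cam",ray(W,(0,0))[0])
# handle end, head top corners across scene and side
s=lambda x,y:(150+x/2,200+(y-300)*140/300); d=lambda x,y:(290+x/2,150+y*.6); k=lambda x,y:((x-400)*1.6,y*1.6)
print("handle end",tri((S,s(75,440)),(D,d(296,128)),(W,k(464,28))))
print("neck",tri((S,s(137,497)),(D,d(216,105)),(W,k(480,115))))
print("top far corners: -y/+x.. ",tri((S,s(120,517)),(D,d(202,77))), tri((S,s(163,478)),(D,d(178,98))) )
E
```

```text
all 8707.0 (77, 40, 105, 199) [[95, 40], [90, 47], [115, 184], [77, 193], [85, 237], [163, 236], [181, 223], [175, 185], [139, 183], [119, 51], [107, 40]]
head 8707.0 (77, 40, 105, 199) [[95, 40], [90, 47], [115, 184], [77, 193], [85, 237], [163, 236], [181, 223], [175, 185], [139, 183], [119, 51], [107, 40]]
cam [399.7 -89.8 436.9]
handle end (array([ 308.4, -295.7,   28.9]), [np.float64(4.418253525843462), np.float64(2.5742829959553957), np.float64(1.861212351322901)])
neck (array([ 437.4, -300.1,   31.5]), [np.float64(2.0313761893886406), np.float64(1.319078670242703), np.float64(1.5459973559425109)])
top far corners: -y/+x..  (array([ 464.8, -336.2,   64.9]), [np.float64(13.044625184396338), np.float64(13.044625184396569)]) (array([ 475.5, -265.4,   69.6]), [np.float64(14.657120987225989), np.float64(14.6571209872259)])
```

```bash
python3 - <<'E'
from h import *
np.set_printoptions(precision=1,suppress=True)
z=np.load("w4.npz");W=(z["K"],z["R"],z["t"])
for p,h in(((104.5,49),36),((127,183.5),36),((77,193),50),((85,237),50),((163,236),50),((181,223),50),((175,185),50),((181,223),0),((77,193),0)):print(p,h,plane(W,p,h))
E
```

```text
(104.5, 49) 36 [ 312.  -291.9   36. ]
(127, 183.5) 36 [ 437.9 -299.    36. ]
(77, 193) 50 [ 441.4 -343.1   50. ]
(85, 237) 50 [ 486.5 -346.5   50. ]
(163, 236) 50 [ 492.6 -267.1   50. ]
(181, 223) 50 [ 480.8 -246.3   50. ]
(175, 185) 50 [ 442.3 -245.    50. ]
(181, 223) 0 [ 491.3 -266.5    0. ]
(77, 193) 0 [ 446.8 -375.8    0. ]
```

Request:
step_arm(deltas=[-4.7, -20.2, -5, -10.5, 50, -4.7, -20.2, -5, -10.5, 50, -4.7, -20.2, -5, -10.5, 50, -4.7, -20.2, -5, -10.5, 50, -4.7, -20.2, -5, -10.5, 50, -4.7, -20.2, -5, -10.5, 50, -4.7, -20.2, -5, -10.5, 50, -4.7, -20.2, -5, -10.5, 50, -4.7, -20.2, -5, -10.5, 50, -4.7, -20.2, -5, -10.5, 50])

```text
time: 20.55
tool_pos: [423.4, -296.9, 226.2]
tcp_rot: [-3.141, -0.001, 1.213]
contact_force: [0.5, -0.1, -0.1]
grip_width: 50.0
finger_force: 0.0
```

Request:
step_arm(deltas=[0, 0, -20, -10.5, 50, 0, 0, -20, -10.5, 50, 0, 0, -20, -10.5, 50, 0, 0, -20, -10.5, 50, 0, 0, -20, -10.5, 50, 0, 0, -20, -10.5, 50, 0, 0, -20, -10.5, 50, 0, 0, 0, 0, 50, 0, 0, 0, 0, 50, 0, 0, 0, 0, 50])

```text
time: 21.8
tool_pos: [423.5, -297.5, 87.5]
tcp_rot: [3.141, -0.001, -0.063]
contact_force: [-0.2, 0.2, -0.1]
grip_width: 50.0
finger_force: 0.0
```

Request:
step_arm(deltas=[0, 0, -35, 0, 50, 0, 0, -30, 0, 50, 0, 0, -14, 0, 50, 0, 0, 0, 0, 50, 0, 0, 0, 0, 5, 0, 0, 0, 0, 5, 0, 0, 0, 0, 5, 0, 0, 0, 0, 5, 0, 0, 0, 0, 5, 0, 0, 0, 0, 5])

```text
time: 23.05
tool_pos: [423.3, -298.0, 8.3]
tcp_rot: [3.14, -0.001, -0.065]
contact_force: [-0.9, -1.2, 6.2]
grip_width: 21.7
finger_force: 29.6
```

Request:
step_arm(deltas=[0, 0, 35, 0, 5, 0, 0, 35, 8, 5, 0, 0, 35, 10, 5, -5.5, 38, 35, 10, 5, -5.5, 38, 0, 10, 5, -5.5, 38, 0, 10, 5, -5.5, 38, 0, 10, 5, -5.5, 38, 0, 10, 5, -5.5, 38, 0, 10, 5, -5.5, 38, 0, 10.6, 5])

```text
time: 24.3
tool_pos: [383.4, -29.9, 147.2]
tcp_rot: [-3.14, -0.001, 1.487]
contact_force: [0.2, 0.3, -2.2]
grip_width: 21.5
finger_force: 29.9
```

Request:
step_arm(deltas=[0, 0, 0, 0, 5, 0, 0, 0, 0, 5, 0, 0, 0, 0, 5, 0, 0, 0, 0, 5, 0, 0, 0, 0, 5, 0, 0, 0, 0, 5, 0, 0, 0, 0, 5, 0, 0, 0, 0, 5, 0, 0, 0, 0, 5, 0, 0, 0, 0, 5])

```text
time: 25.55
tool_pos: [384.4, -31.3, 147.6]
tcp_rot: [3.142, 0.0, 1.481]
contact_force: [0.1, -0.7, -2.5]
grip_width: 21.7
finger_force: 29.9
```

```bash
python3 - <<'E'
from h import *
np.set_printoptions(precision=1,suppress=True)
o=get_obs();print(o['time'],o['tool_pos'],o['tcp_rot'],o['grip_width'],o['contact_force'],o['moment'])
W=cam("wrist");w=capture("wrist");b=capture("side");a=capture("scene")
for n,i in zip("wab",(w,a,b)):cv2.imwrite(f"pics/{n}5.png",i[:,:,::-1])
np.savez("w5.npz",K=W[0],R=W[1],t=W[2])
f=lambda i,s:cv2.resize(i,s,interpolation=cv2.INTER_CUBIC)
cv2.imwrite("pics/j.png",np.hstack([w[:400,:], np.vstack([f(b[180:280,290:390],(160,200)),f(a[180:280,220:320],(160,200))])])[:,:,::-1])
for c in mask(w,(3,90,40),(22,255,255),800):
    print(cv2.boundingRect(c),cv2.approxPolyDP(c,4,True).reshape(-1,2).tolist()[:14])
E
```

```text
25.55 [384.4 -31.3 147.6] [3.1 0.  1.5] 21.685933655466375 [ 0.1 -0.7 -2.5] [-0.1 -0.1  0.1]
```

View pics/j.png

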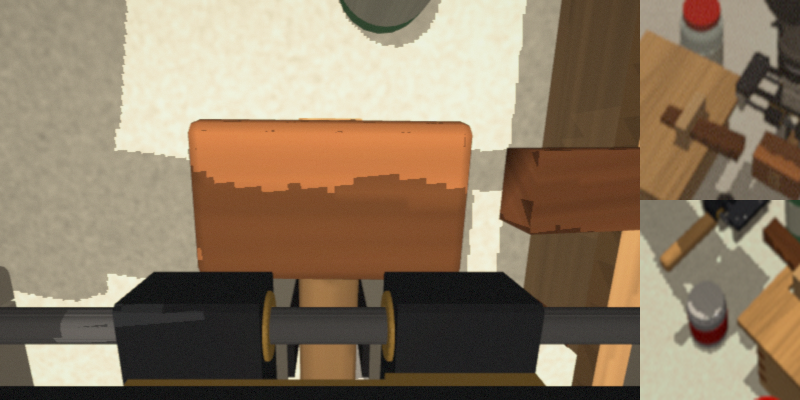

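The wrist view shows the mallet head at (190–470, 120–278), its right face facing the wedge butt, whose face spans u 502–535, v 148–232. The can below in the small view is untouched.

```bash
python3 - <<'E'
from h import *
np.set_printoptions(precision=1,suppress=True)
z=np.load("w5.npz");W=(z["K"],z["R"],z["t"])
M=np.array([548.5,0]);c,s=np.cos(-.088),np.sin(-.088)
for n,p,h in(("headTL",(190,124),189.3),("headTR",(470,126),189.3),("BR",(462,278),189.3),("BL",(198,278),189.3),("butt up",(535,149),164.7),("butt up",(531,232),164.7),("butt low",(508,150),138.7),("butt low",(502,216),138.7)):
    q=plane(W,p,h)[:2];r=q-M;print(n,q,"in mouth x,y",r@[c,s],r@[-s,c])
E
```

```text
headTL [350.  42.] in mouth x,y -201.43065541046565 24.415440862552664
headTR [429.7  34.3] in mouth x,y -121.39212315917696 23.754951306877448
BR [427.3 -12. ] in mouth x,y -119.70470687548045 -22.652676564157925
BL [344.1  -4.6] in mouth x,y -203.17195402927567 -22.529242131658187
butt up [461.   23.8] in mouth x,y -89.2891275616766 16.011317509304327
butt up [460.8  -6.5] in mouth x,y -86.75870753599705 -14.152078175524945
butt low [463.   21.9] in mouth x,y -87.10392471659931 14.275406388769838
butt low [461.2  -6.2] in mouth x,y -86.46281367748507 -13.829384451559052
```

Request:
step_arm(deltas=[0, 0, -7, 0, 5, 0, 0, -7, 0, 5, 14, -1.2, 0, 0, 5, 14, -1.3, 0, 0, 5, 5, -0.4, 0, 0, 5, 5, -0.4, 0, 0, 5, 5, -0.5, 0, 0, 5, 0, 0, 0, 0, 5, 0, 0, 0, 0, 5, 0, 0, 0, 0, 5])

```text
time: 26.95
tool_pos: [424.9, -34.6, 132.4]
tcp_rot: [-3.135, -0.001, 1.482]
contact_force: [-6.9, 1.0, -5.7]
grip_width: 21.9
finger_force: 30.0
```

Request:
step_arm(deltas=[-25, 2.2, 0, 0, 5, 0, 0, 0, 0, 5, 0, 0, 0, 0, 5, 20, -1.8, 0, 0, 5, 8, -0.7, 0, 0, 5, 5, -0.4, 0, 0, 5, 5, -0.4, 0, 0, 5, 0, 0, 0, 0, 5, 0, 0, 0, 0, 5, 0, 0, 0, 0, 5])

```text
time: 28.2
tool_pos: [437.7, -35.7, 132.2]
tcp_rot: [-3.134, -0.001, 1.482]
contact_force: [-7.2, 1.5, -4.3]
grip_width: 21.8
finger_force: 30.0
```

Request:
step_arm(deltas=[-25, 2.2, 0, 0, 5, 0, 0, -2, 0, 5, 0, 0, 0, 0, 5, 20, -1.8, 0, 0, 5, 8, -0.7, 0, 0, 5, 4, -0.4, 0, 0, 5, 4, -0.4, 0, 0, 5, 0, 0, 0, 0, 5, 0, 0, 0, 0, 5, 0, 0, 0, 0, 5])

```text
time: 29.45
tool_pos: [448.8, -36.8, 130.4]
tcp_rot: [-3.134, -0.001, 1.483]
contact_force: [-9.2, 0.8, -2.9]
grip_width: 22.0
finger_force: 30.1
```

Request:
step_arm(deltas=[-25, 2.2, 0, 0, 5, 0, 0, 0, 0, 5, 0, 0, 0, 0, 5, 20, -1.8, 0, 0, 5, 7, -0.6, 0, 0, 5, 3, -0.3, 0, 0, 5, 1, -0.1, 0, 0, 5, 0, 0, 0, 0, 5, 0, 0, 0, 0, 5, 0, 0, 0, 0, 5])

```text
time: 30.7
tool_pos: [450.9, -37.8, 130.0]
tcp_rot: [-3.126, 0.001, 1.484]
contact_force: [-22.8, -3.8, 5.4]
grip_width: 22.1
finger_force: 30.4
```

Request:
step_arm(deltas=[-25, 2.2, 0, 0, 5, -25, 2.2, 0, 0, 5, -10, 0, 0, 0, 5, 0, 0, 0, 0, 5, 0, 0, 0, 0, 5, 0, 0, 0, 0, 5, 0, 0, 0, 0, 5, 0, 0, 0, 0, 5, 0, 0, 0, 0, 5, 0, 0, 0, 0, 5])

```text
time: 31.95
tool_pos: [397.4, -33.6, 131.6]
tcp_rot: [3.141, 0.0, 1.481]
contact_force: [1.5, -0.4, -2.2]
grip_width: 21.8
finger_force: 30.0
```

```bash
python3 - <<'E'
from h import *
np.set_printoptions(precision=1,suppress=True)
o=get_obs();print(o['time'],o['tool_pos'],o['tcp_rot'],o['grip_width'],o['contact_force'])
W=cam("wrist");w=capture("wrist");b=capture("side")
cv2.imwrite("pics/w6.png",w[:,:,::-1])
np.savez("w6.npz",K=W[0],R=W[1],t=W[2])
f=lambda i,s:cv2.resize(i,s,interpolation=cv2.INTER_CUBIC)
cv2.imwrite("pics/k.png",np.hstack([w[:400,:], np.vstack([f(b[180:280,290:390],(160,200)),f(b[150:350,200:400],(160,200))])])[:,:,::-1])
E
```

```text
31.95 [397.4 -33.6 131.6] [3.1 0.  1.5] 21.764634890340172 [ 1.5 -0.4 -2.2]
```

View pics/k.png

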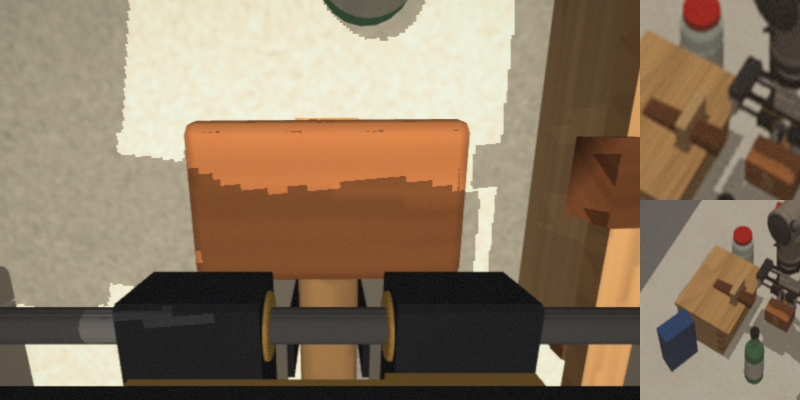

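The mallet is clear of the wedge. The butt face's lower edge now runs (574,137)–(567,213), much deeper in.

```bash
python3 - <<'E'
from h import *
np.set_printoptions(precision=1,suppress=True)
z=np.load("w6.npz");W=(z["K"],z["R"],z["t"])
M=np.array([548.5,0]);c,s=np.cos(-.088),np.sin(-.088)
for p,h in(((574,137),134),((567,213),134),((613,137),160),((606,228),160)):
    q=plane(W,p,h)[:2];r=q-M;print(q,"tip x,y",r@[c,s]+150,r@[-s,c])
E
```

```text
[496.2  23.4] tip x,y 95.83694557825169 18.6802707378421
[495.5  -6.6] tip x,y 97.73765193529425 -11.195980341375328
[493.   24.2] tip x,y 92.5855009557554 19.257202610031293
[493.5  -6.1] tip x,y 95.73509905646378 -10.864440884795625
```

Request:
step_arm(deltas=[25, -2.2, 0, 0, 5, 22, -2, 0, 0, 5, 5, -0.4, 0, 0, 5, 2.5, -0.2, 0, 0, 5, 0, 0, 0, 0, 5, 0, 0, 0, 0, 5, 0, 0, 0, 0, 5, 0, 0, 0, 0, 5, 0, 0, 0, 0, 5, 0, 0, 0, 0, 5])

```text
time: 33.3
tool_pos: [450.0, -38.2, 131.1]
tcp_rot: [-3.138, -0.0, 1.482]
contact_force: [-6.6, -1.4, -3.5]
grip_width: 21.7
finger_force: 30.0
```

Request:
step_arm(deltas=[1.5, -0.1, 0, 0, 5, 1, -0.1, 0, 0, 5, 0, 0, 0, 0, 5, 0, 0, 0, 0, 5, -20, 1.8, 0, 0, 5, -30, 2.6, 0, 0, 5, -5, 0, 10, 0, 5, 0, -20, 0, 0, 5, 0, -20, 0, -5, 5, 0, -20, 0, -10, 5])

```text
time: 34.55
tool_pos: [400.7, -95.2, 142.6]
tcp_rot: [3.138, -0.0, 1.215]
contact_force: [-0.1, 0.1, -1.7]
grip_width: 21.8
finger_force: 29.9
```

Request:
step_arm(deltas=[2.3, -20.3, 0, -7.3, 5, 2.3, -20.3, 0, -7.3, 5, 2.3, -20.3, 0, -7.3, 5, 2.3, -20.3, 0, -7.3, 5, 2.3, -20.3, 0, -7.3, 5, 2.3, -20.3, 0, -7.3, 5, 2.3, -20.3, 0, -7.3, 5, 2.3, -20.3, 0, -7.3, 5, 2.3, -20.3, 0, -7.3, 5, 2.3, -20.3, 0, -7.3, 5])

```text
time: 35.8
tool_pos: [423.4, -298.6, 142.4]
tcp_rot: [3.14, -0.002, -0.059]
contact_force: [1.1, -0.6, -2.7]
grip_width: 21.7
finger_force: 29.9
```

Request:
step_arm(deltas=[0, 0, -40, 0, 5, 0, 0, -40, 0, 5, 0, 0, -35, 0, 5, 0, 0, -10, 0, 5, 0, 0, -3, 0, 5, 0, 0, -2, 0, 5, 0, 0, -1, 0, 5, 0, 0, 0, 0, 5, 0, 0, 0, 0, 5, 0, 0, 0, 0, 5])

```text
time: 37.05
tool_pos: [422.4, -297.2, 10.8]
tcp_rot: [3.141, -0.0, -0.055]
contact_force: [1.3, -0.0, -2.1]
grip_width: 22.1
finger_force: 30.0
```

Still about 2 mm up; lower, then release and lift.

Request:
step_arm(deltas=[0, 0, -1, 0, 5, 0, 0, -1, 0, 5, 0, 0, -0.5, 0, 5, 0, 0, 0, 0, 5, 0, 0, 0, 0, 50, 0, 0, 0, 0, 50, 0, 0, 0, 0, 50, 0, 0, 0, 0, 50, 0, 0, 15, 0, 50, 0, 0, 40, 0, 50])

```text
time: 38.3
tool_pos: [421.5, -296.4, 63.1]
tcp_rot: [-3.139, 0.003, -0.055]
contact_force: [1.0, -0.2, 1.1]
grip_width: 50.0
finger_force: 0.0
```

Request:
step_arm(deltas=[0, 0, 50, 0, 50, 0, 0, 50, 0, 50, 0, 0, 50, 0, 50, -20, 0, 20, 0, 50, -20, 0, 0, 0, 50, -20, 0, 0, 0, 50, 0, 0, 0, 0, 50, 0, 0, 0, 0, 50, 0, 0, 0, 0, 50, 0, 0, 0, 0, 50])

```text
time: 39.55
tool_pos: [362.7, -297.1, 233.0]
tcp_rot: [-3.141, 0.0, -0.054]
contact_force: [-0.5, -0.7, 0.2]
grip_width: 50.1
finger_force: 0.0
```

```bash
python3 - <<'E'
from h import *
np.set_printoptions(precision=1,suppress=True)
o=get_obs();print(o['time'],o['tool_pos'],o['grip_width'],o['contact_force'])
S,D=cam("scene"),cam("side")
a=capture("scene")[:,:,::-1].copy();b=capture("side")[:,:,::-1].copy()
cv2.imwrite("pics/a7.png",a);cv2.imwrite("pics/b7.png",b)
# wedge butt & mallet head masks, bystander shifts by colour centroid
a0=cv2.imread("pics/a.png");b0=cv2.imread("pics/b.png")
for n,lo,hi in(("green",(45,60,20),(85,255,255)),("blue",(105,120,20),(130,255,255)),("red",(0,200,60),(6,255,255))):
    for im,t in((b0,"b0"),(b,"b7"),(a0,"a0"),(a,"a7")):
        print(n,t,[tuple(np.round(np.array(cv2.minEnclosingCircle(c)[0]))) for c in mask(im,lo,hi,80)])
for c in mask(a[250:330,170:260],(3,90,20),(22,255,255),100):print("mallet a7",cv2.boundingRect(c))
for c in mask(a0[250:330,170:260],(3,90,20),(22,255,255),100):print("mallet a0",cv2.boundingRect(c))
for c in mask(b,(0,80,20),(14,255,110),20):print("dark b7",cv2.boundingRect(c))
E
```

```text
39.55 [ 362.7 -297.1  233. ] 50.135060709287984 [-0.5 -0.7  0.2]
green b0 [(np.float64(343.0), np.float64(302.0)), (np.float64(279.0), np.float64(260.0))]
green b7 [(np.float64(342.0), np.float64(301.0))]
green a0 [(np.float64(322.0), np.float64(169.0)), (np.float64(8.0), np.float64(43.0))]
green a7 [(np.float64(321.0), np.float64(170.0)), (np.float64(17.0), np.float64(47.0))]
blue b0 [(np.float64(328.0), np.float64(416.0)), (np.float64(244.0), np.float64(276.0))]
blue b7 [(np.float64(328.0), np.float64(416.0)), (np.float64(244.0), np.float64(276.0))]
blue a0 [(np.float64(417.0), np.float64(210.0)), (np.float64(352.0), np.float64(130.0))]
blue a7 [(np.float64(411.0), np.float64(210.0)), (np.float64(352.0), np.float64(130.0))]
red b0 [(np.float64(328.0), np.float64(185.0)), (np.float64(592.0), np.float64(3.0))]
red b7 [(np.float64(593.0), np.float64(2.0))]
red a0 [(np.float64(193.0), np.float64(370.0)), (np.float64(299.0), np.float64(292.0)), (np.float64(322.0), np.float64(258.0)), (np.float64(288.0), np.float64(15.0))]
red a7 [(np.float64(192.0), np.float64(370.0)), (np.float64(299.0), np.float64(292.0)), (np.float64(288.0), np.float64(15.0))]
mallet a7 (15, 10, 61, 59)
mallet a0 (13, 12, 62, 59)
dark b7 (294, 281, 16, 8)
dark b7 (371, 259, 23, 13)
dark b7 (317, 238, 28, 23)
dark b7 (292, 229, 23, 17)
dark b7 (569, 210, 32, 16)
dark b7 (606, 204, 17, 20)
dark b7 (377, 200, 25, 27)
dark b7 (591, 191, 20, 23)
dark b7 (317, 188, 23, 8)
dark b7 (560, 184, 28, 31)
dark b7 (546, 182, 20, 28)
dark b7 (365, 159, 58, 21)
dark b7 (576, 0, 33, 12)
```

```bash
python3 - <<'E'
from h import *
print(close_job())
E
```

```text
the job is handed in; nothing more can be done
None
```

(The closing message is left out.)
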